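# Fit a new insert into the kiln thermocouple and close its terminal head

### The job

Put the new measuring insert (white block) from the wooden rack into the open terminal head of the kiln thermocouple, fully home with its plate flush in the recess. Then shut the hinged cover over it and tighten the brass wing screw clockwise to its stop. Leave the old brown insert in the rack and do not knock the cups, bowl, jar or tape about.

Things in the scene. Friction and masses are not known exactly. Their poses are not given: they have to be found in the camera images.
- head: grey cast terminal head, a 60 mm dish, its mouth leaning 32 deg from vertical to the left and towards the robot. Origin: centre of the seat, 4 mm below the rim: the face of a white guide disc with a 9.6 mm hole for the rod. The disc lies loosely: its hole may be up to 4 mm off centre along y. z: out along the bore; x: up the slope; y: to the hinge axis (along x through (0, 36, 4) mm)
- cover (a joint): hinged cover (rad): 0 shut, about 1.8 open on the +y side of the head, stop at 1.9. Stiff hinge, stays where left. Hollow cone 31 mm high over the rim, 60 mm wide below, 44 mm at its top; across from the hinge a lug carries a pillar with the wing screw. Shut, it clears a fully seated insert by 3 mm
- wing_screw (a joint): turn of the brass wing screw (rad), growing clockwise seen from above the cover; starts near 0, firm stop at 1.5. At 0.75 the wing's long side points at the head's axis (is along the head's y); at 0 it is 0.75 rad anticlockwise of that
- screw_grip (a point): centre of the brass wing: 9 mm thick, 26 mm long, 18 mm high along the screw's axis. With the cover shut it is at (0, -46, 45) mm in the head's frame, the wing spanning 36 to 54 mm above the seat
- new_insert: new measuring insert: bright 8 mm rod reaching 80 mm below its plate (last 4 mm taper to 7 mm), plate 42 mm round, 4 mm thick, on it a white ceramic block 20 x 20 mm, 24 mm high. Origin: centre of the plate's underside; z up through the block, x and y square to its sides. Stands loosely in one of the rack's two holes, origin 90 mm above the table
- old_insert: the burnt-out insert: same shape and sizes, dark rod and plate and brown block. It stands in the other hole and stays there
- rack: wooden rack block 64 x 136 mm, 66 mm high, with two 10.5 mm holes 56 mm deep at y = -35 and +35 mm. Origin: centre of its underside
- leather_bowl: unfired brown bowl, 90 mm across, 41 mm high, on the banding wheel to the right. Origin: centre of its underside
- speckle_cup: speckled tumbler with a green rim, 70 mm across, 91 mm high, at the back left. Origin: centre of its underside
- masking_tape: roll of masking tape, 76 mm across, 19 mm high, lying at the front right. Origin: centre of its underside
- ledge_jar: stain jar with a dark lid, 54 mm across, 62 mm high, at the front right. Origin: centre of its underside
Mind the look-alikes: they are no part of the job. Leave any orange or turquoise look-alike of the new_insert alone.

How it is judged:
By the outcome, as a careful person would: the job done as asked, in the order asked, and still so for the second after the job is handed in, with the robot touching nothing.
It also fails if it takes over 69 s, if anything falls off the work surface, if the arm or the gripper's body presses on something with over 40 N, if the wrist force passes 120 N, or if a joint passes its speed limit or range.

### The arm

A 6-joint arm with a two-finger parallel gripper is mounted at the origin on a cart in front of the work surface, level with it; the furniture and walls round the work are solid. World frame = base frame: x ahead of the robot, y to its left, z up, the work surface at z = 0. Lengths are in mm, angles in rad, forces in N, time in s.
With the tool pointing down it reaches from about 250 to 775 mm from the base axis. Payload 8.9 kg.
Tool frame: the origin (TCP) lies between the finger pads; the fingertips stand 11 mm ahead of it and the grasp point (between the pads) lies 8 mm behind it (arm.tip_extent is the distance from the TCP to the fingertips, in mm); z points along the fingers, y is the line along which they close (so a half turn about z gives the same grasp; the last joint's range is limited). The gripper opens to 85 mm and grips with 20 to 120 N. Pads are 22 mm wide; open, the fingers measure 114 mm over their backs; the gripper's body (76 mm by 85 mm) begins 54 mm behind the grasp point. The pads swing forward as they close: fully open they stand 13 mm farther back than shut.
Start: joints at [-1.318, 0.291, -0.153, 1.127, 0, 1.431], TCP at [200.474, -485.215, 242.305] pointing down, gripper open.
Joint ranges: [-2.52, 2.52], [-0.91, 1.74], [-1.3, 1.37], [-1.96, 2.02], [-1.52, 1.47], [-3.14, 3.14]. Speed limits (rad/s): [2.22, 2.22, 2.79, 3.14, 3.14, 3.14].

### API

Orientations are given as a rotation vector (axis times angle).
In Python, from workcell import arm, fingers, planner, viewer, order gives the robot as it stands. The module is installed in compiled form; this text tells all that it offers. Calls block until the motion is done:
- arm.goto(position, orientation): joint-space move of the TCP to a pose.
- arm.move_straight(position, rot=None, velocity=150, force_limit=None): straight line of the TCP; rot=None keeps the orientation; velocity is the mean speed in mm/s. With force_limit (N) it stops when the force on the tool has changed by that much, and returns True; else False.
- arm.move_j(angles): joint-space move.
- fingers.move_gripper(opening, force=None): opening from 0.0 (shut) to 1.0 (fully open); force is the grip in N (None keeps the last); returns when the fingers have stopped.
- arm.sleep(seconds).
- planner.ik(position, orientation): joint angles nearest the present ones, or None.
- viewer.capture(name): name is "side" or "top" or "wrist"; returns the picture (420x560x3 uint8, red, green, blue); there is no depth.
- viewer.camera_model(name): a dict with "intrinsics" (3x3 intrinsics, pixels), "cam_to_world" (4x4, takes a point from camera to world coordinates). Camera axes: x right, y up, looking along -z (the intrinsics and any distortion apply to the point x, -y, -z); pixel columns grow to the right and rows downward; lengths in mm; the calibration is good to about 2 mm. A picture is of the moment at which its call begins: read the wrist's pose just before it. camera_model takes no time and is no camera call; for the wrist camera it gives the pose at the moment of the call.
A pose or a line that the arm cannot do raises arm.IKError and nothing moves.
- order.close_job(): hands the job in; it is judged then, once.
Readings, each from a call of its own:
- arm.get_time_s(): time.
- arm.get_joint_pos(): joint angles.
- arm.get_joint_vel(): joint speeds.
- arm.get_tau(): joint torques, N m.
- arm.get_position(): TCP position.
- arm.get_eef_rot(): TCP orientation.
- arm.get_force(): force on the tool from outside, world axes, zero at the start.
- arm.get_ft_torque(): the same for the moment, N m.
- arm.get_opening(): opening from 0.0 (shut) to 1.0 (fully open).
- arm.get_finger_force(): force on a finger pad.
Only numpy, scipy, OpenCV 4.12 (cv2) and the standard library are available. Lean on these libraries where they do the work, as an engineer would, in place of code of your own. Each camera call takes 0.05 s, during which the arm holds its last target. There are 200 camera calls.

## Working session

There is one attempt and no reset: what is moved stays moved. The work goes in short steps, each a Python script; the robot and the scene stay as the last script left them, time stands still between calls to the robot, and variables do not carry over. Pictures are saved under pics/ and viewed, at most 10 in all, crops included, and the job is handed in when it is done.

```bash
mkdir -p pics; python3 - <<'E'
from workcell import arm, fingers, planner, viewer, order
import cv2,numpy as np
ims=[]
for n in("side","top"):
    im=viewer.capture(n); cv2.imwrite(f"pics/{n}0.png",im[:,:,::-1])
    m=viewer.camera_model(n); print(n,m); 
print(arm.get_time_s(),arm.get_eef_rot(),arm.tip_extent)
E
```

```text
side {'intrinsics': array([[436.81437869,   0.        , 275.64007911],
       [  0.        , 436.81437869, 211.20256768],
       [  0.        ,   0.        ,   1.        ]]), 'cam_to_world': array([[-9.75275926e-01,  1.07890172e-01, -1.92864144e-01,
         2.72455373e+02],
       [-2.20856508e-01, -5.06255298e-01,  8.33623402e-01,
         9.61538631e+02],
       [-7.69872282e-03,  8.55608137e-01,  5.17566851e-01,
         7.50886420e+02],
       [ 0.00000000e+00,  0.00000000e+00,  0.00000000e+00,
         1.00000000e+00]])}
top {'intrinsics': array([[456.70278076,   0.        , 276.48584359],
       [  0.        , 456.70278076, 204.45733805],
       [  0.        ,   0.        ,   1.        ]]), 'cam_to_world': array([[ 2.98310929e-01,  8.22603277e-01, -4.84081023e-01,
        -2.42792039e+02],
       [-9.54447924e-01,  2.53741786e-01, -1.56984924e-01,
        -2.54279719e+02],
       [-6.30472974e-03,  5.08860447e-01,  8.60825938e-01,
         1.44580200e+03],
       [ 0.00000000e+00,  0.00000000e+00,  0.00000000e+00,
         1.00000000e+00]])}
0.1 [-3.08038215e+00 -6.11241913e-01  8.32766036e-05] 11.0
```

View pics/side0.png

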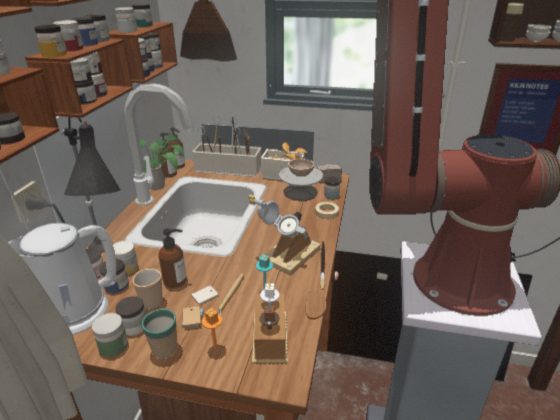

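View pics/top0.png

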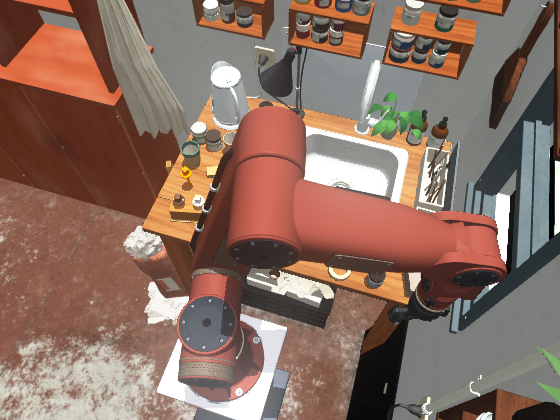

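The side view shows the rack at about (270,335), the white insert at (270,292) in front of the brown one at (268,320), the head's mouth at (288,225) and the open cover at (268,210). In the top view the arm hides the head, while the rack is visible at (188,212), with the white insert at (198,202) and the brown at (178,200).

```bash
cat > h.py <<'E'
from workcell import arm, fingers, planner, viewer, order
import cv2,numpy as np
from scipy.spatial.transform import Rotation as R
def ray(m,u,v):
    K=m['intrinsics'];T=m['cam_to_world']
    d=np.array([(u-K[0,2])/K[0,0],-(v-K[1,2])/K[1,1],-1.]);d=T[:3,:3]@d
    return T[:3,3].copy(),d/np.linalg.norm(d)
def onz(m,u,v,z):
    o,d=ray(m,u,v);return o+d*(z-o[2])/d[2]
def tri(rays):
    A=sum(np.eye(3)-np.outer(d,d) for o,d in rays);b=sum((np.eye(3)-np.outer(d,d))@o for o,d in rays)
    p=np.linalg.solve(A,b)
    return p,[round(float(np.linalg.norm(np.cross(p-o,d))),1) for o,d in rays]
def proj(m,p):
    q=np.linalg.inv(m['cam_to_world'])@np.r_[p,1];q=m['intrinsics']@np.array([q[0],-q[1],-q[2]]);return q[:2]/q[2]
def save(n,im): cv2.imwrite(f"pics/{n}.png",im[:,:,::-1])
E
python3 - <<'E'
from h import *
s=viewer.camera_model("side");t=viewer.camera_model("top")
print("white",tri([ray(s,270,287),ray(t,199,199)]))
print("brown",tri([ray(s,268,320),ray(t,178,198)]))
for z in (50,100,150): print("head",z,onz(s,288,225,z).round())
w=viewer.camera_model("wrist");print(w)
T=np.eye(4);T[:3,:3]=R.from_rotvec(arm.get_eef_rot()).as_matrix();T[:3,3]=arm.get_position()
print("tcp->cam",(np.linalg.inv(T)@w['cam_to_world']).round(3))
im=cv2.imread("pics/side0.png")[185:365,200:360];cv2.imwrite("pics/sc.png",cv2.resize(im,None,fx=3.3,fy=3.3,interpolation=cv2.INTER_CUBIC))
E
```

```text
white (array([450.89411336, 248.88534373, 111.65380913]), [0.8, 0.8])
brown (array([439.34893352, 327.10873701,  93.43257637]), [2.1, 2.1])
head 50 [481. -98.  50.]
head 100 [466. -23. 100.]
head 150 [451.  53. 150.]
{'intrinsics': array([[353.03639819,   0.        , 275.77894288],
       [  0.        , 353.03639819, 215.04056514],
       [  0.        ,   0.        ,   1.        ]]), 'cam_to_world': array([[ 3.83070049e-01,  8.78224761e-01,  2.86319064e-01,
         2.74032853e+02],
       [-9.23719026e-01,  3.64440168e-01,  1.18010697e-01,
        -4.54872844e+02],
       [-7.06251218e-04, -3.09684730e-01,  9.50839034e-01,
         3.73043411e+02],
       [ 0.00000000e+00,  0.00000000e+00,  0.00000000e+00,
         1.00000000e+00]])}
tcp->cam [[ 1.00000e-03  9.51000e-01  3.10000e-01  7.95430e+01]
 [ 1.00000e+00 -1.00000e-03 -1.00000e-03  2.70000e-01]
 [-0.00000e+00  3.10000e-01 -9.51000e-01 -1.31229e+02]
 [ 0.00000e+00  0.00000e+00  0.00000e+00  1.00000e+00]]
```

View pics/sc.png

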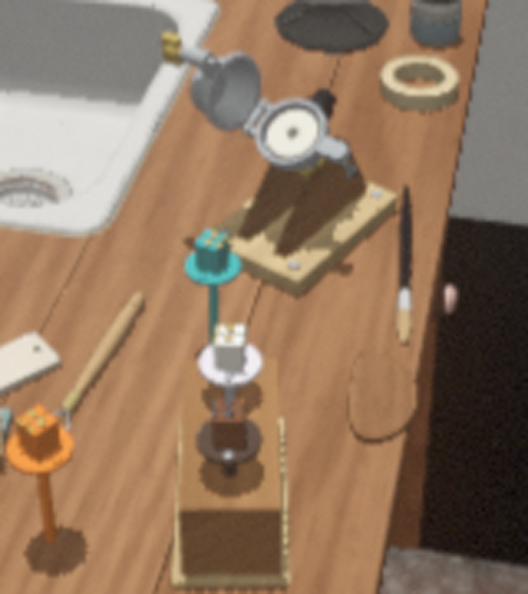

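The crop shows the head's guide disc at side pixel (289,225), the hinge up-left of it, the open cover at (268,211) and the wing at (252,199). The white insert's block top is at about (270,285), with the turquoise decoy standing beside the rack. Next I'll move the wrist camera over them.

```bash
python3 - <<'E'
from h import *
def down(a): # tool x heading a, z down
    x=np.array([np.cos(a),np.sin(a),0]);z=np.array([0,0,-1.]);return R.from_matrix(np.c_[x,np.cross(z,x),z]).as_rotvec()
import pickle
for a in np.radians([0,45,90,135,180,-135,-90,-45]):
    print(np.degrees(a),[None if (q:=planner.ik(p,down(a))) is None else np.round(q,2) for p in ([430,40,300],[430,230,300])])
D={}
for n,p,a in (("A",[410,10,290],135),("B",[440,150,290],135),("C",[430,250,260],135)):
    try: arm.goto(p,down(np.radians(a)))
    except arm.IKError as e: print("IK",n,e); continue
    for c in ("wrist","top","side"):
        m=viewer.camera_model(c);im=viewer.capture(c);D[n+c]=(m,im);save(n+c,im)
pickle.dump(D,open("D.pkl","wb"));print(arm.get_time_s(),arm.get_joint_pos())
E
python3 -c "
import cv2,numpy as np
f=lambda n:cv2.imread(f'pics/{n}.png')
cv2.imwrite('pics/m1.png',cv2.resize(np.vstack([np.hstack([f('Awrist'),f('Bwrist')]),np.hstack([f('Cwrist'),f('Ctop')])]),(800,600),interpolation=cv2.INTER_AREA))"
```

```text
0.0 [array([-0.08,  0.08, -0.26,  1.23,  0.  ,  3.06]), array([ 0.34,  0.19, -0.13,  1.25,  0.  , -2.8 ])]
45.0 [array([-0.08,  0.08, -0.26,  1.23, -0.  ,  2.28]), array([ 0.34,  0.19, -0.13,  1.25, -0.  ,  2.7 ])]
90.0 [array([-0.08,  0.08, -0.26,  1.23,  0.  ,  1.49]), array([ 0.34,  0.19, -0.13,  1.25,  0.  ,  1.91])]
135.0 [array([-0.08,  0.08, -0.26,  1.23,  0.  ,  0.71]), array([ 0.34,  0.19, -0.13,  1.25,  0.  ,  1.13])]
180.0 [array([-0.08,  0.08, -0.26,  1.23,  0.  , -0.08]), array([ 0.34,  0.19, -0.13,  1.25,  0.  ,  0.34])]
-135.0 [array([-0.08,  0.08, -0.26,  1.23,  0.  , -0.86]), array([ 0.34,  0.19, -0.13,  1.25,  0.  , -0.44])]
-90.0 [array([-0.08,  0.08, -0.26,  1.23,  0.  , -1.65]), array([ 0.34,  0.19, -0.13,  1.25,  0.  , -1.23])]
-45.0 [array([-0.08,  0.08, -0.26,  1.23, -0.  , -2.43]), array([ 0.34,  0.19, -0.13,  1.25, -0.  , -2.02])]
3.625 [ 3.77320560e-01  2.27622194e-01 -1.90007586e-01  1.15245848e+00
 -2.80825438e-04  1.16440509e+00]
```

View pics/m1.png

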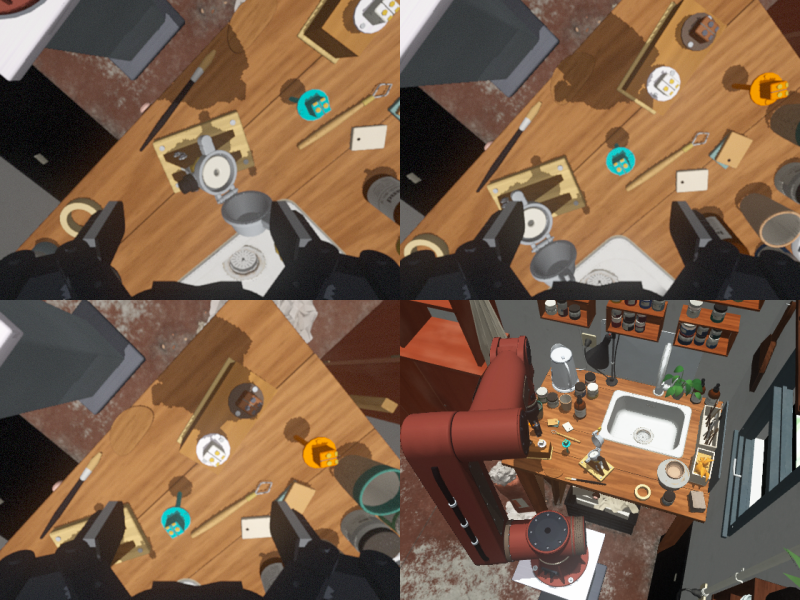

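Panel A shows the guide disc at full-size pixel (303,242), the hinge at (325,277) and the lug at (287,203). The white insert is at about (533,22) in A, (369,115) in B and (298,210) in C. Next: contours and triangulation.

```bash
python3 - <<'E'
from h import *
import pickle
D=pickle.load(open("D.pkl","rb"))
def seg(n,seed,r,sat,val):
    m,im=D[n];h=cv2.cvtColor(im,cv2.COLOR_RGB2HSV)
    k=((h[...,1]<sat)&(h[...,2]>val)).astype(np.uint8)
    w=np.zeros_like(k);cv2.circle(w,seed,r,1,-1);k&=w
    cs,_=cv2.findContours(k,cv2.RETR_EXTERNAL,cv2.CHAIN_APPROX_NONE)
    c=max(cs,key=cv2.contourArea);return c,cv2.fitEllipse(c)
tiles=[]
for n,s,r in (("Awrist",(303,242),26),("Bwrist",(186,311),26),("Bwrist",(369,115),40),("Cwrist",(298,210),40)):
    im=D[n][1].copy();x,y=s;print(n,s,im[y,x],im[y+8,x+8],im[y-10,x])
    h=cv2.cvtColor(im,cv2.COLOR_RGB2HSV)
    try:
        c,e=seg(n,s,r,70,185);print(e,cv2.contourArea(c))
    except Exception as ex: print(ex)
    cr=im[max(0,y-50):y+50,max(0,x-66):x+67];tiles.append(cv2.resize(cr,(400,300),interpolation=cv2.INTER_CUBIC))
save("m2",np.vstack([np.hstack(tiles[:2]),np.hstack(tiles[2:])]))
E
```

```text
Awrist (303, 242) [122 117 109] [225 223 210] [227 223 212]
((302.69317626953125, 240.7396240234375), (36.24036407470703, 44.15187072753906), 17.690940856933594) 1254.0
Bwrist (186, 311) [131 126 117] [231 227 218] [231 226 217]
((187.30332946777344, 311.4788513183594), (31.007099151611328, 43.090721130371094), 11.374519348144531) 976.0
Bwrist (369, 115) [233 230 230] [243 240 242] [112 107 100]
((369.5677490234375, 116.62706756591797), (42.2900390625, 48.50935745239258), 20.84940528869629) 1588.0
Cwrist (298, 210) [252 250 249] [250 245 243] [132 125 120]
((298.0997314453125, 209.9678955078125), (42.83087158203125, 48.0114860534668), 75.1567611694336) 1602.0
```

View pics/m2.png

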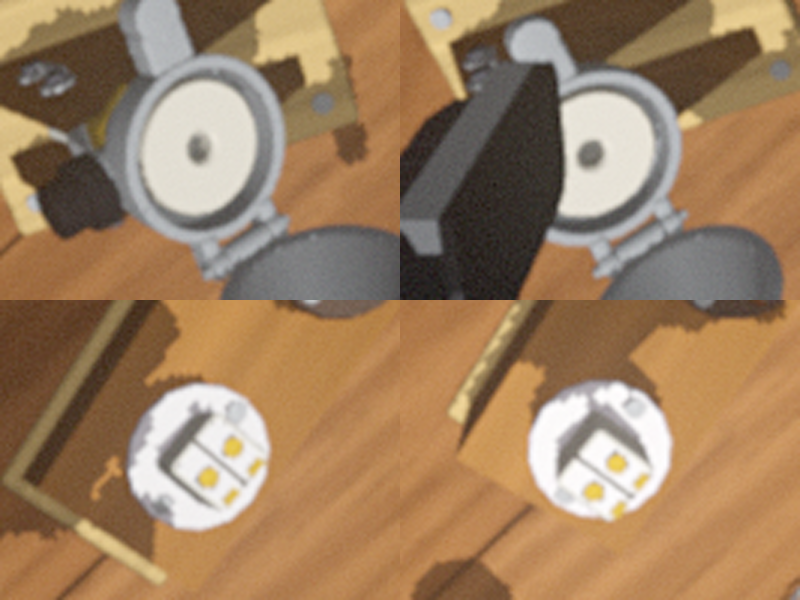

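The crops show the disc hole at (198,149) in tile A and (590,155) in tile B. The hinge barrel ends are at about (203,270)/(290,222) in A and (600,270)/(685,213) in B, and the white plate with its block is clear in the lower tiles. I'll get a coarse head pose, then take near-axial close views, plus close views of the insert.

```bash
python3 - <<'E'
from h import *
import pickle
D=pickle.load(open("D.pkl","rb"))
a,b,s=D["Awrist"][0],D["Bwrist"][0],D["Cside"][0]
A=lambda u,v:ray(a,303-66+u/3.008,242-50+v/3);B=lambda u,v:ray(b,186-66+(u-400)/3.008,311-50+v/3)
hole,e=tri([A(198,149),B(590,155)]);print("hole",hole,e)
print("hole w side",tri([A(198,149),B(590,155),ray(s,288.5,225)]), proj(s,hole))
p,e1=tri([A(203,270),B(600,270)]);q,e2=tri([A(290,222),B(685,213)]);print(p,q,e1,e2)
d=(q-p);print(np.linalg.norm(d),np.degrees(np.arctan2(d[1],d[0])),np.degrees(np.arcsin(d[2]/np.linalg.norm(d))))
mid=(p+q)/2;print("hinge mid - hole",mid-hole,np.linalg.norm(mid-hole))
# insert plate, top of plate z~94: mask ellipse centre
eB,eC=(369.57,116.63),(298.10,209.97)
print("plate",tri([ray(b,*eB),ray(D["Cwrist"][0],*eC)]),onz(b,*eB,94),onz(D["Cwrist"][0],*eC,94))
E
```

```text
hole [463.64136815  -7.50023834 108.14462581] [0.0, 0.0]
hole w side (array([462.32451621,  -6.45430019, 110.78942855]), [0.5, 1.0, 1.0]) [287.70095011 225.57086702]
[492.86232119 -33.51071422 117.15851171] [504.25949903  -4.6314546  104.61773821] [0.8, 0.8] [0.7, 0.7]
33.48400064196294 68.46336682232597 -21.99528677004211
hinge mid - hole [ 34.91954196 -11.57084607   2.74349916] 36.88882862095263
plate (array([452.24080706, 254.90090493,  96.64442879]), [0.0, 0.0]) [452.83907226 255.3062164   94.        ] [452.90364741 254.43864186  94.        ]
```

```bash
cat >> h.py <<'E'
RTC=np.array([[0,.951,.31],[1,0,0],[0,.31,-.951]]);TTC=np.array([79.5,.27,-131.2])
def camgoto(C,zc,up):
    zc=np.array(zc,float);zc/=np.linalg.norm(zc);yc=np.array(up,float);yc-=zc*(yc@zc);yc/=np.linalg.norm(yc)
    Rt=np.c_[np.cross(yc,zc),yc,zc]@RTC.T;u,_,v=np.linalg.svd(Rt);Rt=u@v
    arm.goto(np.array(C)-Rt@TTC,R.from_matrix(Rt).as_rotvec())
def shot(c):
    m=viewer.camera_model(c);return m,viewer.capture(c)
E
python3 - <<'E'
from h import *
import pickle
D={}
P=np.array([453,255,118]);up=np.array([-.7,.7,0])
for n,C in (("I0",P+[-10,0,215]),("I1",P+[-20,75,205])):
    camgoto(C,[-.15 if n=="I1" else -.05,.25 if n=="I1" else 0.05,1],up);D[n]=shot("wrist")
H=np.array([463,-7,109]);z=np.array([.05,.45,.9]);z/=np.linalg.norm(z);up=np.array([.2,.9,-.4])
for n,o in (("H0",(0,0)),("H1",(70,0)),("H2",(0,60))):
    xc=np.cross(up,z);xc/=np.linalg.norm(xc);yc=np.cross(z,xc)
    C=H+z*225+o[0]*xc+o[1]*yc
    try: camgoto(C,(C-H),up)
    except arm.IKError: print("IK",n);continue
    D[n]=shot("wrist");D[n+"s"]=shot("side");D[n+"t"]=shot("top");print(n,proj(D[n][0],H),proj(D[n+"s"][0],H))
pickle.dump(D,open("D2.pkl","wb"));print(arm.get_time_s(),arm.get_joint_pos())
t=[cv2.resize(im[50:350,80:480],(400,300)) for im in (D[k][1] for k in ("H0","H1","I0","I1") if k in D)]
save("m3",np.vstack([np.hstack(t[:2]),np.hstack(t[2:])]))
E
```

```text
H0 [275.09223951 215.1432852 ] [287.89983134 225.43085073]
H1 [274.86970182 215.89695278] [287.89983134 225.43085073]
H2 [277.55930516 215.4156931 ] [287.89983134 225.43085073]
7.0 [ 0.15130372  0.32118628 -0.31489159  1.04089033 -0.39791663  1.95340531]
```

View pics/m3.png

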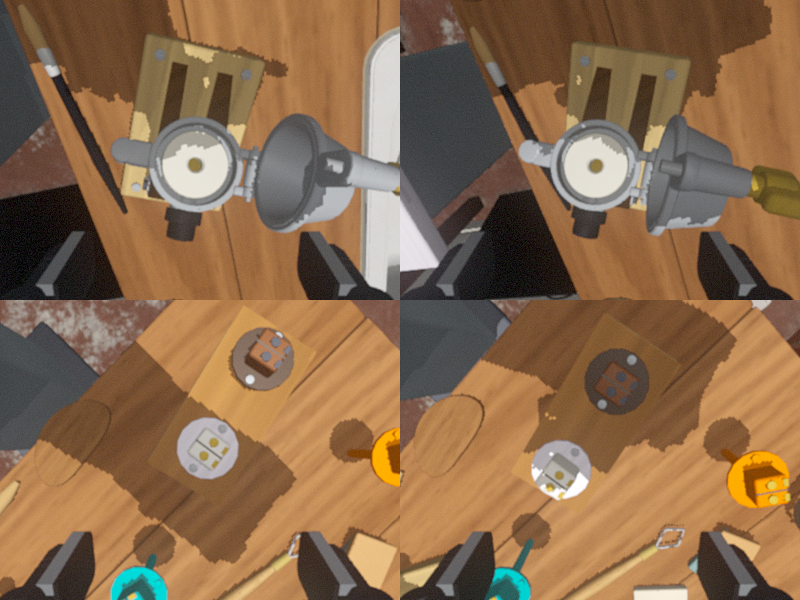

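H0 shows the hole at full pixel (275,215), the lug at (205,202), the hinge at (327,225), and the cover and wing further right. I0 shows the white plate at (287,498−300+50=248) with its block rotated, and the brown insert at (343,110). Now to fit the rim circle from all the views, plus plate and block corners.

```bash
cat > fit.py <<'E'
from h import *
import pickle
from scipy.optimize import least_squares
D=pickle.load(open("D2.pkl","rb"));D["A"]=pickle.load(open("D.pkl","rb"))["Awrist"]
H0=np.array([463,-7,109.])
views={}
dbg=[]
for n in ("H0","H1","H2","A"):
    m,im=D[n];h=cv2.cvtColor(cv2.GaussianBlur(im,(3,3),0),cv2.COLOR_RGB2HSV)
    k=((h[...,1]<62)&(h[...,2]>60)).astype(np.uint8);c=proj(m,H0);pts=[]
    for t in np.radians(np.arange(0,360,4)):
        r=np.arange(20,75,.5);u=(c[0]+r*np.cos(t)).round().astype(int);v=(c[1]+r*np.sin(t)).round().astype(int)
        on=k[v,u]; off=np.where(on==0)[0]; off=[i for i in off if i+4<len(on) and on[i:i+4].sum()==0]
        if off: pts.append((c[0]+(r[off[0]]-.25)*np.cos(t),c[1]+(r[off[0]]-.25)*np.sin(t)))
    views[n]=np.array(pts)
def frame(phi,tilt):
    z=np.array([np.cos(phi)*np.sin(tilt),np.sin(phi)*np.sin(tilt),np.cos(tilt)]);y=np.array([np.sin(phi),-np.cos(phi),0]);return np.c_[np.cross(y,z),y,z]
rays={n:[ray(D[n][0],*p) for p in v] for n,v in views.items()}
def res(q,full=False):
    F=frame(q[3],q[4]);z=F[:,2];out=[]
    for n,rs in rays.items():
        for o,d in rs:
            X=o+d*((q[:3]-o)@z)/(d@z);out.append(np.linalg.norm(X-q[:3])-q[5])
    return np.array(out)
for fixt in (False,True):
    f=(lambda q:res(q)) if not fixt else (lambda q:res(np.r_[q[:4],np.radians(32),30]))
    r=least_squares(f,[463,-7,112,np.radians(70),np.radians(32),30],loss='soft_l1',f_scale=.5)
    q=r.x;e=f(q);print(fixt,q[:3].round(2),np.degrees(q[3:5]).round(2),q[5].round(2),"med|e|",np.median(abs(e)),[ (n,len(v)) for n,v in views.items()])
tiles=[]
for n in views:
    im=D[n][1].copy();c=proj(D[n][0],H0).astype(int)
    F=frame(q[3],np.radians(32))
    b=cv2.resize(im[c[1]-60:c[1]+60,c[0]-80:c[0]+80],None,fx=2.5,fy=2.5,interpolation=cv2.INTER_CUBIC)
    for p in views[n]: cv2.circle(b,tuple(((p-c+[80,60])*2.5+1).astype(int)),1,(255,0,0),-1)
    for P in [F@[30*np.cos(a),30*np.sin(a),0] for a in np.linspace(0,6.28,90)]+[F@[0,36,0],F@[0,0,-4],F@[15,36,0],F@[-15,36,0]]:
        p=proj(D[n][0],q[:3]+P);cv2.circle(b,tuple(((p-c+[80,60])*2.5+1).astype(int)),1,(0,255,0),-1)
    tiles.append(b)
save("m4",np.vstack([np.hstack(tiles[:2]),np.hstack(tiles[2:])]))
E
python3 fit.py
```

```text
False [462.34  -6.51 109.72] [79.77 27.26] 31.53 med|e| 0.8223803189197731 [('H0', 79), ('H1', 82), ('H2', 83), ('A', 82)]
True [463.2   -4.18 112.52] [80.49 32.  ] 30.0 med|e| 0.8676566949081792 [('H0', 79), ('H1', 82), ('H2', 83), ('A', 82)]
```

View pics/m4.png

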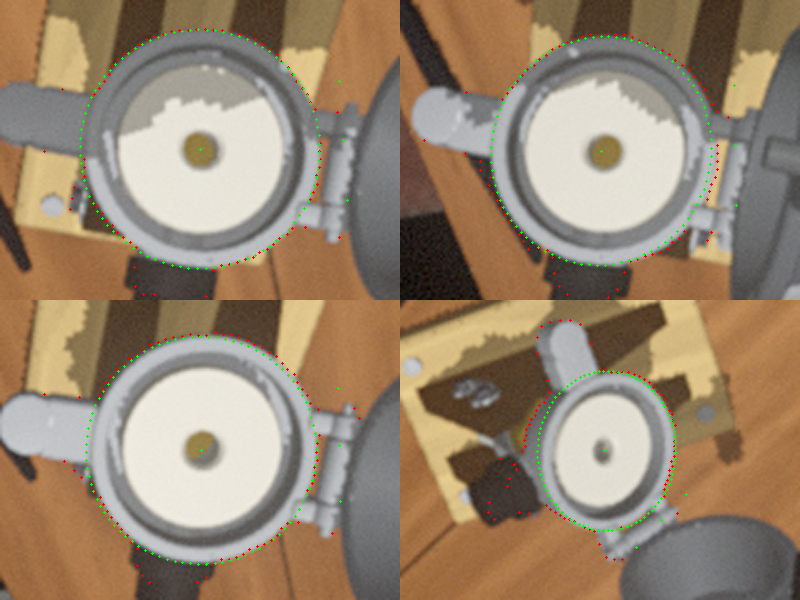

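Red rim points match the green 30 mm circle well in the H views, but the azimuth is loose. The hinge barrel's middle sits at tile (342,172) in H0, (733,170) in H1, (333,470) in H2 and (640,527) in A, so I'll take the azimuth from that.

```bash
cat >> fit.py <<'E'
print("----")
cs={n:proj(D[n][0],H0).astype(int) for n in views}
def px(n,u,v): return cs[n]-[80,60]+np.array([u,v])/2.5
hinge={"H0":(342,172),"H1":(333,170),"H2":(333,170),"A":(240,227)}
lug={"H0":(10,113),"H1":(38,115),"H2":(16,122),"A":(170,42)}
hole={"H0":(201,149),"H1":(204,152),"H2":(202,150),"A":(203,152)}
hp=tri([ray(D[n][0],*px(n,*hinge[n])) for n in hinge]);print("hinge",hp)
lp=tri([ray(D[n][0],*px(n,*lug[n])) for n in lug]);print("lug end",lp)
ho=tri([ray(D[n][0],*px(n,*hole[n])) for n in hole]);print("hole",ho)
d=hp[0]-lp[0];print("lug->hinge az",np.degrees(np.arctan2(d[1],d[0])),d)
for n in rays:
    if n=="A": continue
    m=D[n][0];o=onz(m,*px(n,*hinge[n]),112)-onz(m,*proj(m,q[:3]),112);print(n,"az",np.degrees(np.arctan2(o[1],o[0])),np.hypot(*o[:2]))
del rays["A"]
for az in (-16,-19,-22):
    f=lambda q:res(np.r_[q[:3],np.radians(az+90),np.radians(32),30])
    r=least_squares(f,[463,-7,112],loss='cauchy',f_scale=.4);c=r.x;F=frame(np.radians(az+90),np.radians(32))
    print(az,c.round(2),r.cost.round(1),"hinge in head",(F.T@(hp[0]-c)+[0,0,4]).round(1),"hole",(F.T@(ho[0]-c)+[0,0,4]).round(1),"lug",(F.T@(lp[0]-c)+[0,0,4]).round(1))
    for n in hole:
        o,dd=ray(D[n][0],*px(n,*hole[n]));S=c-4*F[:,2];X=o+dd*((S-o)@F[:,2])/(dd@F[:,2]);print(n,(F.T@(X-S)).round(2),end=' ')
    print()
E
python3 fit.py | sed -n '/----/,$p'
```

```text
----
hinge (array([496.46408316, -18.25431482, 112.3816592 ]), [1.3, 0.9, 0.5, 1.0])
lug end (array([421.37155913,  14.95663378, 112.24653039]), [1.4, 1.6, 1.8, 1.5])
hole (array([463.39319166,  -6.96493584, 108.85282053]), [0.2, 0.1, 0.2, 0.3])
lug->hinge az -23.858227249049847 [ 75.09252403 -33.2109486    0.1351288 ]
H0 az -23.71854491581403 37.4912431847134
H1 az -21.28486928581415 35.87522790256058
H2 az -23.68831523504646 36.452255310301965
-16 [464.05  -4.1  112.11] 35.9 hinge in head [ 4.1 35.1  1.8] hole [ 0.8  0.2 -0.3] lug [ -5.5 -46.3   7.6]
H0 [ 0.63 -0.05 -0.  ] H1 [ 0.88  0.34 -0.  ] H2 [ 0.63 -0.09 -0.  ] A [ 1.02  0.34 -0.  ] 
-19 [464.2   -4.14 112.18] 35.5 hinge in head [ 2.5 35.1  2.7] hole [ 0.7  0.2 -0.4] lug [ -3.5 -46.7   6.2]
H0 [ 0.61 -0.07  0.  ] H1 [ 0.84  0.35 -0.  ] H2 [ 0.6  -0.11 -0.  ] A [1.01 0.32 0.  ] 
-22 [464.34  -4.13 112.33] 35.3 hinge in head [ 0.9 35.1  3.5] hole [ 0.7  0.2 -0.5] lug [ -1.4 -47.    4.8]
H0 [ 0.6  -0.08  0.  ] H1 [0.8 0.4 0. ] H2 [ 0.54 -0.13  0.  ] A [ 1.04  0.28 -0.  ]
```

```bash
cat > ins.py <<'E'
from h import *
import pickle
D=pickle.load(open("D2.pkl","rb"));E=pickle.load(open("D.pkl","rb"));V={"I0":D["I0"],"I1":D["I1"],"B":E["Bwrist"],"C":E["Cwrist"]}
G=np.array([452.5,254.9,96]);tiles=[];rays=[];gold={}
for n,(m,im) in V.items():
    c=proj(m,G).round().astype(int);x0,y0=c-[40,30];k=5
    b=cv2.resize(im[y0:y0+60,x0:x0+80],None,fx=k,fy=k,interpolation=cv2.INTER_CUBIC)
    h=cv2.cvtColor(b,cv2.COLOR_RGB2HSV)
    lo=(h[...,1]<62)&(h[...,2]>90);lo=cv2.morphologyEx(lo.astype(np.uint8),cv2.MORPH_CLOSE,np.ones((21,21)))
    cs,_=cv2.findContours(lo,cv2.RETR_EXTERNAL,cv2.CHAIN_APPROX_NONE);ct=max(cs,key=cv2.contourArea);hull=cv2.convexHull(ct)
    e=cv2.fitEllipse(hull);u=np.array(e[0])/k+[x0,y0]-.4;rays.append(ray(m,*u));print(n,u.round(1),np.array(e[1]).round()/k)
    inner=np.zeros_like(lo);cv2.ellipse(inner,(e[0],(e[1][0]*.9,e[1][1]*.9),e[2]),1,-1)
    g=((h[...,1]>110)&(inner>0)).astype(np.uint8);nn,_,st,ce=cv2.connectedComponentsWithStats(g)
    gold[n]=[(st[i,4],(ce[i]/k+[x0,y0]-.4)) for i in range(1,nn) if st[i,4]>60]
    print("gold",[(int(a),p.round(1),onz(m,*p,118).round(1)) for a,p in gold[n]])
    cv2.ellipse(b,e,(0,255,0),1)
    for a,p in gold[n]: cv2.circle(b,tuple(((p-[x0,y0]+.4)*k).astype(int)),3,(255,0,255),-1)
    tiles.append(b)
print("plate",tri(rays),[ (o+d*(94-o[2])/d[2]).round(1) for o,d in rays])
save("m5",np.vstack([np.hstack(tiles[:2]),np.hstack(tiles[2:])]))
E
python3 ins.py
```

```text
I0 [287.2 198.1] [61.8 64.8]
gold [(1229, array([293.4, 192.2]), array([452.1, 259.3, 118. ])), (526, array([304.6, 200.7]), array([460.5, 260.4, 118. ])), (1215, array([283.5, 205.5]), array([453.5, 249.3, 118. ])), (530, array([294.7, 213.8]), array([461.9, 250.6, 118. ]))]
I1 [241.1 218.9] [59.4 61.6]
gold [(1078, array([238.8, 225.1]), array([452.2, 259.2, 118. ])), (378, array([249.7, 232.9]), array([460.5, 260.5, 118. ])), (1051, array([229.7, 237. ]), array([453.7, 249.3, 118. ])), (335, array([240.8, 244.5]), array([462. , 250.9, 118. ]))]
B [368.4 116.8] [46.8 50.6]
gold [(566, array([380. , 113.6]), array([452. , 259.4, 118. ])), (194, array([387.5, 120.1]), array([460.4, 260.4, 118. ])), (587, array([371.9, 123.8]), array([453.5, 249.3, 118. ])), (176, array([379.4, 130.1]), array([461.9, 250.5, 118. ]))]
C [298.  209.1] [47.  48.4]
gold [(521, array([303.6, 214. ]), array([452.2, 259.4, 118. ])), (173, array([311.8, 220. ]), array([460.6, 260.6, 118. ])), (500, array([296. , 223.5]), array([453.7, 249.4, 118. ])), (101, array([304.5, 228.7]), array([461.9, 251.2, 118. ]))]
plate (array([452.81859124, 254.53326798,  92.02536071]), [0.3, 0.1, 0.3, 0.0]) [array([452.9, 254.3,  94. ]), array([452.7, 255.2,  94. ]), array([452.2, 254.5,  94. ]), array([452.3, 254.9,  94. ])]
```

View pics/m5.png

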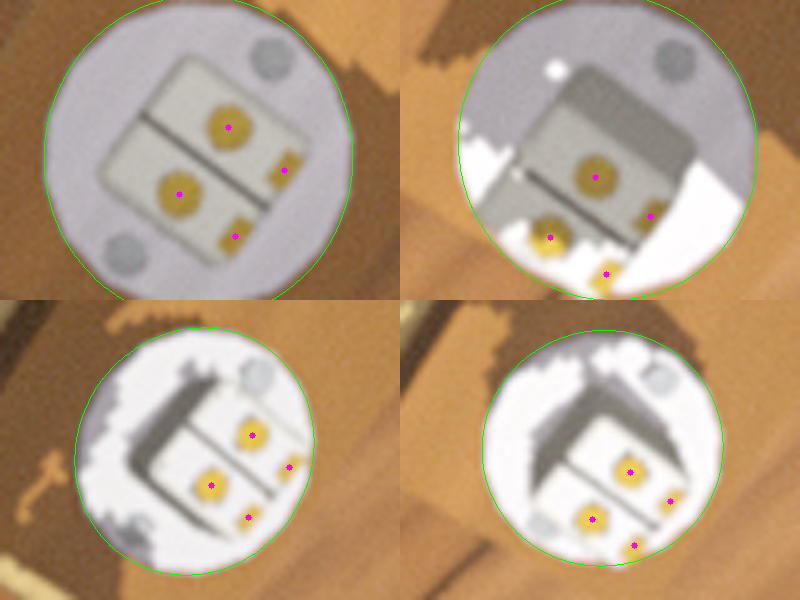

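The fits are consistent: in all four views the screw dots land on z = 118 at the same points. The insert is at (452.7,254.6) with block yaw 8.2°. Next I'll check reach for the whole plan.

```bash
cat >> h.py <<'E'
phi=np.radians(66.5);ti=np.radians(32)
ZH=np.array([np.cos(phi)*np.sin(ti),np.sin(phi)*np.sin(ti),np.cos(ti)]);YH=np.array([np.sin(phi),-np.cos(phi),0]);XH=np.cross(YH,ZH)
FH=np.c_[XH,YH,ZH];SEAT=np.array([463.5,-6.3,109.]);HOLE=np.array([463.4,-6.8,108.9])
def hp(x,y,z): return SEAT+FH@np.array([x,y,z],float)
def tool(a,s=1,tiltx=0): # tool z=-ZH, tool y at angle a from XH (head z), sign s
    y=s*(np.cos(a)*XH+np.sin(a)*YH);z=-ZH;return R.from_matrix(np.c_[np.cross(y,z),y,z]).as_rotvec()
def downy(a): # tool down with tool y heading a (deg)
    y=np.array([np.cos(np.radians(a)),np.sin(np.radians(a)),0]);z=np.array([0,0,-1.]);return R.from_matrix(np.c_[np.cross(y,z),y,z]).as_rotvec()
INS=np.array([452.7,254.6,90])
E
python3 - <<'E'
from h import *
f=lambda p,o:None if (q:=planner.ik(p,o)) is None else np.round(q,2)
for a in (8.2,98.2,-81.8,188.2): print("grasp",a,f(INS+[0,0,16],downy(a)),f(INS+[0,0,200],downy(a)))
for s in(1,-1):
    print("insert",s,f(HOLE+ZH*166,tool(0,s)),f(HOLE+ZH*16,tool(0,s)))
    print("push",s,[f(hp(0,y,z),tool(0,s)) for y,z in((110,70),(30,100),(-10,46))])
    print("wing",s,[f(hp(0,-46,48),tool(a,s)) for a in(.75,0,-.75,-.85)],f(hp(0,-46,110),tool(.75,s)))
print(FH.round(3))
E
```

```text
grasp 8.2 [ 0.37  0.4  -0.38  0.79  0.    1.8 ] [ 0.37  0.26 -0.07  1.24  0.    1.8 ]
grasp 98.2 [ 0.37  0.4  -0.38  0.79  0.    0.23] [ 0.37  0.26 -0.07  1.24  0.    0.23]
grasp -81.8 [ 0.37  0.4  -0.38  0.79  0.   -2.91] [ 0.37  0.26 -0.07  1.24  0.   -2.91]
grasp 188.2 [ 0.37  0.4  -0.38  0.79  0.   -1.34] [ 0.37  0.26 -0.07  1.24  0.   -1.34]
insert 1 [ 0.26  0.56  0.14  1.52 -0.43 -2.39] [ 0.15  0.56 -0.22  1.11 -0.47 -2.51]
push 1 [array([ 0.1 ,  0.7 ,  0.17,  1.34, -0.48, -2.56]), array([ 0.19,  0.59,  0.03,  1.36, -0.45, -2.47]), array([ 0.18,  0.54, -0.18,  1.19, -0.45, -2.47])]
wing 1 [array([ 0.22,  0.5 , -0.25,  1.18, -0.44,  3.1 ]), array([ 0.22,  0.5 , -0.25,  1.18, -0.44, -2.43]), array([ 0.22,  0.5 , -0.25,  1.18, -0.44, -1.68]), array([ 0.22,  0.5 , -0.25,  1.18, -0.44, -1.58])] [ 0.27  0.49 -0.1   1.35 -0.42 -3.13]
insert -1 [ 0.26  0.56  0.14  1.52 -0.43  0.75] [ 0.15  0.56 -0.22  1.11 -0.47  0.63]
push -1 [array([ 0.1 ,  0.7 ,  0.17,  1.34, -0.48,  0.58]), array([ 0.19,  0.59,  0.03,  1.36, -0.45,  0.67]), array([ 0.18,  0.54, -0.18,  1.19, -0.45,  0.67])]
wing -1 [array([ 0.22,  0.5 , -0.25,  1.18, -0.44, -0.04]), array([ 0.22,  0.5 , -0.25,  1.18, -0.44,  0.71]), array([ 0.22,  0.5 , -0.25,  1.18, -0.44,  1.46]), array([ 0.22,  0.5 , -0.25,  1.18, -0.44,  1.56])] [ 0.27  0.49 -0.1   1.35 -0.42  0.01]
[[-0.338  0.917  0.211]
 [-0.778 -0.399  0.486]
 [ 0.53   0.     0.848]]
```

```bash
python3 - <<'E'
from h import *
o=downy(98.2);G=INS+[0,0,16]
arm.goto(G+[0,0,80],o);fingers.move_gripper(.5,60)
print(arm.move_straight(G,velocity=120,force_limit=6),arm.get_position(),arm.get_force())
fingers.move_gripper(0,60);print("open",arm.get_opening()*85,arm.get_finger_force(),arm.get_force())
arm.move_straight(G+[0,0,185],velocity=180);print(arm.get_opening()*85,arm.get_force())
arm.goto(HOLE+ZH*(16+93),tool(0,-1))
arm.sleep(.2);print(arm.get_time_s(),arm.get_position()-(HOLE+ZH*109))
import pickle
D={c:shot(c) for c in("wrist","side","top")};pickle.dump(D,open("D3.pkl","wb"))
for c in D: print(c,proj(D[c][0],HOLE),proj(D[c][0],HOLE+ZH*13),proj(D[c][0],HOLE+ZH*93))
w=D["wrist"][1];p=proj(D["side"][0],HOLE+40*ZH).astype(int)
a=cv2.resize(w,(400,300));b=cv2.resize(D["side"][1][p[1]-45:p[1]+45,p[0]-60:p[0]+60],(400,300),interpolation=cv2.INTER_CUBIC)
q=proj(D["wrist"][0],HOLE).astype(int);y0=min(max(q[1]-60,0),300);x0=q[0]-80
c=cv2.resize(w[y0:y0+120,x0:x0+160],(400,300),interpolation=cv2.INTER_CUBIC)
p2=proj(D["top"][0],HOLE+40*ZH).astype(int);d=cv2.resize(D["top"][1][p2[1]-45:p2[1]+45,p2[0]-60:p2[0]+60],(400,300),interpolation=cv2.INTER_CUBIC)
print("origins",p-[60,45],(x0,y0),p2-[60,45]);save("m6",np.vstack([np.hstack([a,b]),np.hstack([c,d])]))
E
```

```text
False [453.08794866 254.76591975 106.52790577] [ 0.80541059 -0.50525003  0.3140851 ]
open 19.083516244737055 59.3760484457016 [-0.62305884 -1.55840539  6.40244196]
18.807680637307893 [-0.0991901  -0.40543795 -1.5974083 ]
12.4417 [0.2083586  0.75792127 0.88871125]
wrist [275.15778466 215.37234792] [275.15406082 221.3224521 ] [275.11892537 277.46330568]
side [287.73924632 225.48465301] [286.28931593 223.16571538] [276.76158761 207.92759929]
top [271.38282122 215.36680855] [269.7769775  212.58009652] [259.55249222 194.83696514]
origins [223 173] (np.int64(195), np.int64(155)) [206 161]
```

View pics/m6.png

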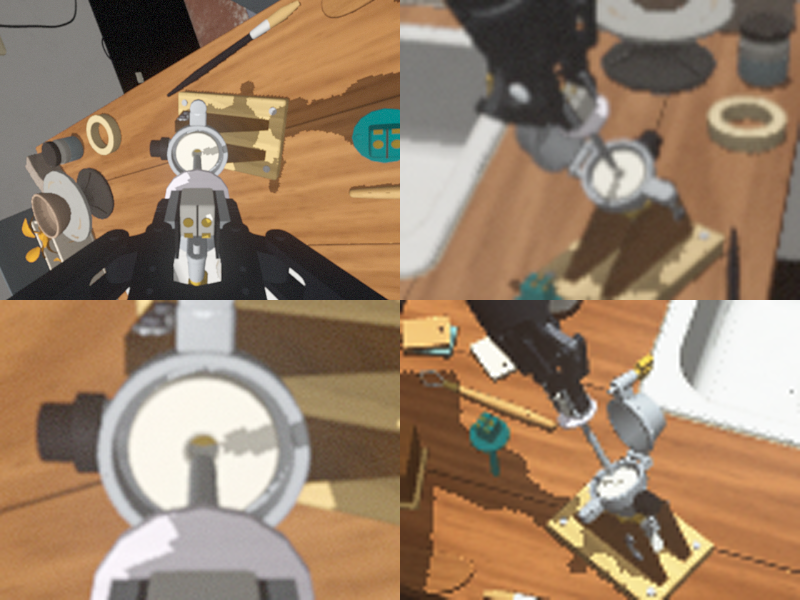

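The wrist crop (lower left) shows the rod tip at x≈203 under the hole at x≈202 in crop pixels, and its height in the image agrees with the prediction. The side and top tiles agree too, so I'll insert with a force guard.

```bash
python3 - <<'E'
from h import *
def st(l): 
    p=FH.T@(arm.get_position()-HOLE);print(l,p.round(2),"F_head",(FH.T@arm.get_force()).round(1),"M",arm.get_ft_torque().round(2),round(arm.get_opening()*85,1),arm.get_time_s())
st("start")
hit=arm.move_straight(HOLE+ZH*(16.5+66),velocity=40,force_limit=8);st(hit)
if not hit:
    hit=arm.move_straight(HOLE+ZH*(16.5+8),velocity=60,force_limit=15);st(hit)
    if not hit:
        hit=arm.move_straight(HOLE+ZH*(16.5-2),velocity=20,force_limit=15);st(hit)
E
```

```text
start [-4.0000e-02 -8.0000e-02  1.0966e+02] F_head [-1.1 -0.  -0.4] M [ 0.62 -0.25  0.02] 18.9 12.5917
False [-1.000e-02  1.000e-01  8.264e+01] F_head [-0.8 -0.1 -0.6] M [ 0.59 -0.33  0.04] 18.4 13.4
False [-0.07  0.25 24.85] F_head [-1.3  0.1 -0.6] M [ 0.59 -0.27  0.08] 18.9 14.5167
True [-0.12  0.59 17.54] F_head [1.5 1.4 5.2] M [ 0.21 -0.1   0.07] 18.4 14.9333
```

```bash
python3 - <<'E'
from h import *
def st(l): 
    p=FH.T@(arm.get_position()-HOLE);print(l,p.round(2),"F_head",(FH.T@arm.get_force()).round(1),"M",arm.get_ft_torque().round(2),round(arm.get_opening()*85,1),arm.get_time_s())
hit=arm.move_straight(HOLE+ZH*(16.5-4),velocity=15,force_limit=25);st(hit);arm.sleep(.2);st("")
D={c:shot(c) for c in("wrist","side","top")}
w=D["wrist"][1];q=proj(D["wrist"][0],HOLE).astype(int);print(q)
def crop(im,c,h,f): y0=min(max(c[1]-h,0),420-2*h);x0=int(c[0]-h*4/3);return cv2.resize(im[y0:y0+2*h,x0:x0+h*8//3],(400,300),interpolation=cv2.INTER_CUBIC)
t=[crop(w,q-[0,10],60,1),crop(D["side"][1],proj(D["side"][0],HOLE).astype(int),30,1)]
save("m7",np.hstack(t))
E
```

```text
True [-0.11  1.48 17.56] F_head [2.3 0.1 6.4] M [ 0.14 -0.06 -0.04] 18.8 15.1583
 [-0.1   1.46 17.54] F_head [2.  0.4 6.6] M [0.15 0.03 0.01] 18.7 15.3583
[275 274]
```

View pics/m7.png

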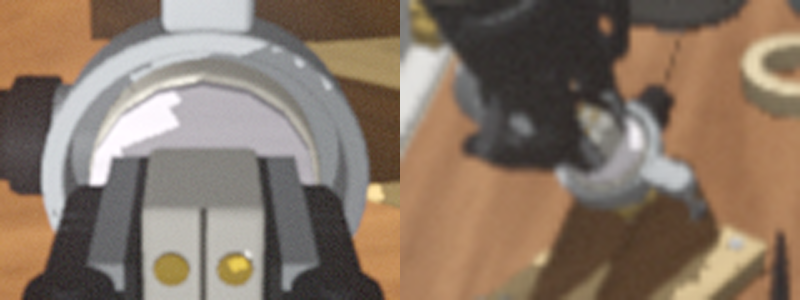

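The insert is in, with the plate down in the recess and only a thin crescent of disc showing on the −y side. I'll release it, measure the plate and block with the wrist camera, and press the block home.

```bash
cat >> h.py <<'E'
def st(l): 
    p=FH.T@(arm.get_position()-SEAT);print(l,p.round(2),"F_head",(FH.T@arm.get_force()).round(1),round(arm.get_opening()*85,1),arm.get_time_s())
def dots(m,im):
    h=cv2.cvtColor(im,cv2.COLOR_RGB2HSV);c=proj(m,hp(0,0,28)).astype(int);k=((h[...,1]>100)&(h[...,0]>12)&(h[...,0]<35)).astype(np.uint8)
    n,_,s,ce=cv2.connectedComponentsWithStats(k);return [(int(s[i,4]),ce[i]) for i in range(1,n) if 12<s[i,4]<600 and np.linalg.norm(ce[i]-c)<60]
E
python3 - <<'E'
from h import *
fingers.move_gripper(.5,40);st("rel")
arm.move_straight(arm.get_position()+ZH*60,velocity=150);fingers.move_gripper(0,40)
import pickle;D=[]
for C in (hp(0,-20,225),hp(45,-20,225),hp(-45,-20,225)):
    camgoto(C,C-hp(0,0,28),-YH);s=shot("wrist");D.append(s)
    print([(a,p.round(1),(FH.T@(( lambda o,d:o+d*((hp(0,0,28)-o)@ZH)/(d@ZH))(*ray(s[0],*p))-SEAT)).round(1)) for a,p in dots(*s)])
pickle.dump(D,open("D4.pkl","wb"));print(arm.get_time_s())
for i,(m,im) in enumerate(D):
    c=proj(m,hp(0,0,10)).astype(int);D[i]=cv2.resize(im[c[1]-60:c[1]+60,c[0]-80:c[0]+80],(400,300),interpolation=cv2.INTER_CUBIC)
save("m8",np.vstack([np.hstack(D[:2]),np.hstack([D[2],D[2]])]))
E
```

```text
rel [ 0.09  0.78 16.37] F_head [-0.5 -0.3 -0.2] 42.5 15.8667
[(52, array([269.7, 216.3]), array([ 3.5,  1.7, 28. ])), (55, array([287.7, 216.4]), array([-6.6,  1.8, 28. ])), (20, array([270.2, 231. ]), array([ 3.2, 10. , 28. ])), (21, array([288., 231.]), array([-6.8, 10. , 28. ])), (14, array([284.5, 257.9]), array([-4.9, 25.3, 28. ]))]
[(47, array([272.7, 217.7]), array([ 3.4,  1.7, 28. ])), (46, array([289.5, 217.2]), array([-6.7,  1.6, 28. ])), (19, array([272.7, 232. ]), array([ 3.4, 10. , 28. ])), (23, array([289.4, 231.8]), array([-6.6, 10.2, 28. ])), (30, array([267.6, 257.6]), array([ 6.5, 25. , 28. ]))]
[(47, array([266.3, 218.7]), array([ 3.4,  1.7, 28. ])), (51, array([283.2, 219.3]), array([-6.6,  1.7, 28. ])), (20, array([266.2, 233. ]), array([ 3.5, 10.1, 28. ])), (19, array([283.3, 234. ]), array([-6.7, 10.2, 28. ]))]
18.275
```

```bash
python3 - <<'E'
from h import *
arm.goto(hp(-1.6,1.7,60),tool(0,-1))
for f in (6,15,28):
    print(arm.move_straight(hp(-1.6,1.7,30),velocity=20,force_limit=f));st("")
arm.move_straight(hp(-1.6,1.7,75),velocity=150)
C=hp(0,-20,225);camgoto(C,C-hp(0,0,28),-YH);s=shot("wrist")
print([(a,(FH.T@(( lambda o,d:o+d*((hp(0,0,28)-o)@ZH)/(d@ZH))(*ray(s[0],*p))-SEAT)).round(1)) for a,p in dots(*s)],arm.get_time_s())
E
```

```text
True
 [-1.62  1.87 39.18] F_head [ 0.7 -0.1  6.1] -0.1 19.8833
True
 [-1.65  2.29 39.18] F_head [ 1.3 -0.   7.1] 0.1 20.1
True
 [-1.62  3.38 39.17] F_head [ 2.3 -0.3  7.7] -0.4 20.35
[(56, array([ 3.4,  3.5, 28. ])), (56, array([-6.6,  3.5, 28. ])), (27, array([ 3.3, 12. , 28. ])), (25, array([-6.6, 11.9, 28. ]))] 21.2083
```

View pics/m8.png

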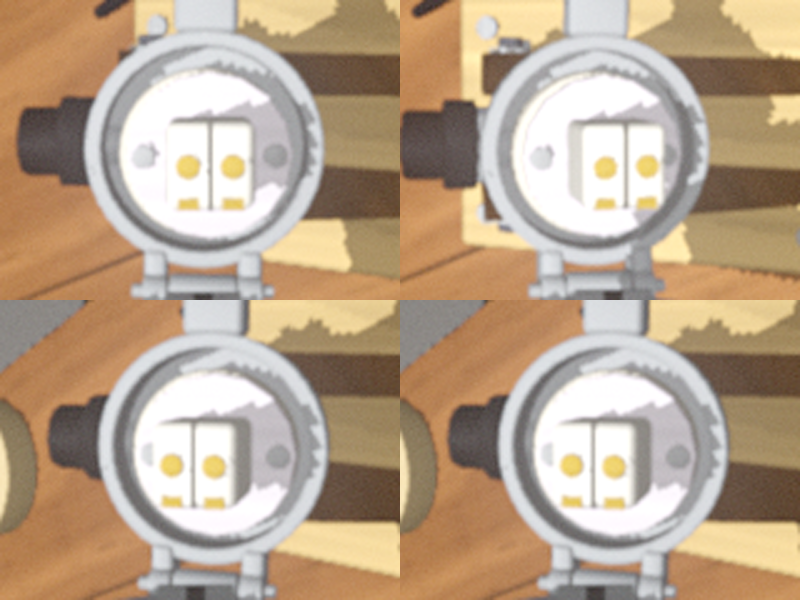

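The contact at tip z = 28.2 mm (expected 28) and the three-view agreement show the insert fully home, and the picture shows the plate lying evenly in the recess. Next I'll swing the cover by pushing the wing end with a finger's flank.

```bash
python3 - <<'E'
from h import *
o=tool(0,-1)
def tip(x,y,z): return hp(x,y,z+11)
def c(t,ry,rz): return 36+ry*np.cos(t)+rz*np.sin(t), 4-ry*np.sin(t)+rz*np.cos(t)
arm.goto(tip(0,0,150),o);arm.goto(tip(0,135,130),o);arm.move_straight(tip(0,135,57),velocity=200);st("pre")
for i,t in enumerate(np.r_[1.95,np.arange(1.75,.44,-.13)]):
    y,z=c(t,-76,50);hit=arm.move_straight(tip(0,y+11,z-10),velocity=110,force_limit=60)
    st(f"{t:.2f} {hit}")
    if hit: break
import pickle;D={k:shot(k) for k in("wrist","side","top")};pickle.dump(D,open("D5.pkl","wb"))
E
```

```text
pre [1.3000e-01 1.3455e+02 6.9000e+01] F_head [-0.1  0.5  0.4] -0.0 22.775
1.95 False [ -0.13 121.8   58.5 ] F_head [0.5 0.6 0.3] 0.0 23.0833
1.75 False [ -0.26 109.99  72.29] F_head [-0.2  0.1  0. ] 0.4 23.4
1.62 False [-6.0000e-02  1.0056e+02  7.8890e+01] F_head [-0.2 -0.6 -1.4] 0.1 23.6583
1.49 False [-3.000e-02  9.057e+01  8.503e+01] F_head [0.2 0.3 0.5] -0.4 23.9167
1.36 False [-2.000e-02  7.983e+01  8.995e+01] F_head [-0.7 -0.3  0.4] 0.0 24.175
1.23 False [-0.   68.61 93.45] F_head [ 0.2 -0.5 -0.4] -0.1 24.4333
1.10 False [1.000e-02 5.710e+01 9.551e+01] F_head [0.3 0.  1. ] 0.3 24.6917
0.97 False [3.000e-02 4.534e+01 9.598e+01] F_head [ 0.5  0.8 -0.4] 0.1 24.95
0.84 False [2.000e-02 3.368e+01 9.500e+01] F_head [-0.2 -0.4  0.4] 0.2 25.2083
0.71 False [3.000e-02 2.217e+01 9.251e+01] F_head [ 0.7 -0.2 -0.4] 0.1 25.4667
0.58 False [4.000e-02 1.106e+01 8.854e+01] F_head [-0.1  0.  -0.5] -0.0 25.725
0.45 False [7.000e-02 5.200e-01 8.317e+01] F_head [ 0.2 -0.2  0.4] 0.2 25.9833
```

```bash
cat >> h.py <<'E'
def wpos(t,ry=-82,rz=41): return 0,36+ry*np.cos(t)+rz*np.sin(t), 4-ry*np.sin(t)+rz*np.cos(t)
def brass(m,im,lo=(18,110,60),hi=(32,255,255),amin=10):
    h=cv2.cvtColor(im,cv2.COLOR_RGB2HSV);k=cv2.inRange(h,lo,hi);n,_,s,ce=cv2.connectedComponentsWithStats(k)
    return [(int(s[i,4]),ce[i].round(1)) for i in range(1,n) if s[i,4]>=amin]
E
python3 - <<'E'
from h import *
import pickle
D=pickle.load(open("D5.pkl","rb"));D2=pickle.load(open("D2.pkl","rb"))
D["H0"]=D2["H0"];D["H1"]=D2["H1"];D["H0s"]=D2["H0s"]
for n,(m,im) in D.items():
    print(n,{t:proj(m,hp(*wpos(t))).round() for t in(1.8,1.2,.6,.3,0)})
    P=[proj(m,hp(*wpos(t))) for t in np.arange(0,1.95,.1)]
    print([b for b in brass(m,im,amin=4) if min(np.linalg.norm(b[1]-p) for p in P)<25])
# patch colours round predicted wing in H1
m,im=D["H1"];p=proj(m,hp(*wpos(1.8))).astype(int);print(cv2.cvtColor(im,cv2.COLOR_RGB2HSV)[p[1]-12:p[1]+13:6,max(0,p[0]-18):p[0]+19:6].tolist())
E
```

```text
wrist {1.8: array([275., 444.]), 1.2: array([276., 402.]), 0.6: array([276., 279.]), 0.3: array([276., 216.]), 0: array([276., 171.])}
[(6, array([292. , 152.2])), (4, array([292.8, 161.5])), (5, array([297.2, 162.4])), (1707, array([277.2, 216.2]))]
side {1.8: array([250., 201.]), 1.2: array([262., 202.]), 0.6: array([281., 211.]), 0.3: array([290., 217.]), 0: array([297., 223.])}
[(41, array([290.1, 216. ])), (8, array([292. , 237.2]))]
top {1.8: array([281., 181.]), 1.2: array([268., 185.]), 0.6: array([259., 198.]), 0.3: array([257., 207.]), 0: array([256., 215.])}
[(27, array([236. , 191.7])), (9, array([248.1, 196.3])), (31, array([256.1, 207. ])), (158, array([262. , 232.1])), (9, array([276.6, 226.1])), (4, array([272.5, 226.5]))]
H0 {1.8: array([498., 234.]), 1.2: array([424., 212.]), 0.6: array([286., 192.]), 0.3: array([231., 189.]), 0: array([198., 190.])}
[(7, array([212.3, 169.3])), (4, array([211.2, 175.5])), (7, array([209.7, 184. ])), (13, array([231.7, 184.2])), (4, array([234., 186.])), (5, array([231.6, 189.6])), (1225, array([502. , 238.2]))]
H1 {1.8: array([470.
[... 262 characters left out ...]
: array([281., 211.]), 0.3: array([290., 217.]), 0: array([297., 223.])}
[(24, array([251.5, 198.8])), (6, array([292.2, 237.2]))]
[[[22, 184, 122], [23, 189, 116], [21, 157, 115], [21, 159, 104], [17, 148, 112], [15, 154, 167], [15, 140, 167]], [[22, 169, 124], [22, 176, 129], [22, 164, 121], [22, 162, 123], [20, 149, 116], [15, 144, 161], [14, 136, 169]], [[21, 155, 107], [21, 172, 105], [22, 166, 103], [21, 182, 98], [22, 172, 104], [21, 151, 103], [14, 149, 168]], [[21, 173, 122], [22, 164, 132], [22, 178, 119], [21, 162, 112], [20, 159, 109], [21, 145, 104], [20, 136, 109]], [[21, 156, 126], [21, 173, 130], [22, 175, 127], [21, 157, 127], [22, 177, 127], [20, 154, 134], [21, 163, 122]]]
```

The wing's brass blob now sits at the predicted θ≈0.3 in the wrist, side and top views, so the cover followed. Next I'll press it shut from above.

```bash
python3 - <<'E'
from h import *
o=tool(0,-1)
def tip(x,y,z): return hp(x,y,z+11)
c=lambda t:wpos(t,-82,50)[1:]
arm.move_straight(arm.get_position()+ZH*25,velocity=150)
y,z=c(.4);arm.move_straight(tip(0,y,z+12),velocity=150)
for t in (.33,.22,.11,.0):
    y,z=c(t);hit=arm.move_straight(tip(0,y,z),velocity=90,force_limit=60);st(f"{t} {hit}")
hit=arm.move_straight(tip(0,-46,46),velocity=25,force_limit=30);st(f"end {hit}")
arm.move_straight(tip(0,-46,110),velocity=150)
import pickle;D=[]
for C in (hp(0,-66,235),hp(45,-66,235),hp(-45,-66,235)):
    camgoto(C,C-hp(0,-40,45),-YH);D.append(shot("wrist"))
D.append(shot("side"));pickle.dump(D,open("D6.pkl","wb"))
for m,im in D:
    print(proj(m,hp(*wpos(0))).round(1),[b for b in brass(m,im,amin=15) if np.linalg.norm(b[1]-proj(m,hp(*wpos(0))))<40])
print(arm.get_time_s())
E
```

```text
0.33 False [  0.17 -25.17  88.69] F_head [-0.1 -0.1  0.1] -0.0 27.0833
0.22 False [ 4.000e-02 -3.304e+01  8.190e+01] F_head [0.2 0.2 1.6] -0.1 27.35
0.11 False [  0.08 -40.    73.82] F_head [-0.3  0.3  1.1] -0.0 27.6167
0.0 False [ -0.14 -45.35  65.58] F_head [-0.5  1.8  2.8] 0.1 27.8833
end True [ -0.38 -45.22  65.15] F_head [ 3.5 -3.6 15.2] -0.1 28.1167
[276.8 203.3] [(977, array([278.8, 204.2]))]
[278.4 204.2] [(972, array([280.9, 204.9]))]
[272.3 205.2] [(1044, array([272.8, 205.7]))]
[297.2 222.9] [(38, array([298.1, 222.1]))]
30.0
```

```bash
python3 - <<'E'
from h import *
import pickle
D=pickle.load(open("D6.pkl","rb"))
def pl(m,u,v,z):
    o,d=ray(m,u,v);S=hp(0,0,z);return (FH.T@(o+d*((S-o)@ZH)/(d@ZH)-SEAT))[:2]
rs=[]
for m,im in D[:3]:
    h=cv2.cvtColor(im,cv2.COLOR_RGB2HSV);k=cv2.inRange(h,(18,110,60),(32,255,255));n,l,s,ce=cv2.connectedComponentsWithStats(k)
    e=proj(m,hp(*wpos(0)));i=min((i for i in range(1,n) if s[i,4]>300),key=lambda i:np.linalg.norm(ce[i]-e))
    ct=max(cv2.findContours((l==i).astype(np.uint8),0,1)[0],key=cv2.contourArea)[:,0]
    P=np.array([pl(m,*p,50) for p in ct],np.float32);v=cv2.minAreaRect(P)
    ys,xs=np.where(l==i);Q=np.array([pl(m,a,b,50) for a,b in zip(xs,ys)]);w,V=np.linalg.eigh(np.cov(Q.T));a=V[:,1]
    print(v,"PCA ang from y (ccw+)",np.degrees(np.arctan2(-a[0]*np.sign(a[1]),abs(a[1]))),Q.mean(0)); rs.append(ray(m,*ce[i]))
p,e=tri(rs);print("centroid head",FH.T@(p-SEAT),e)
E
```

```text
((-0.48169946670532227, -46.8387451171875), (13.033280372619629, 28.05905532836914), 38.37069320678711) PCA ang from y (ccw+) 33.7205737433111 [ -1.04151969 -46.00949593]
((-0.3009157180786133, -46.00482177734375), (13.596100807189941, 29.161720275878906), 41.547000885009766) PCA ang from y (ccw+) 37.097916387857516 [ -0.2309818  -46.07566406]
((-1.7770919799804688, -46.33349609375), (15.56716537475586, 25.635515213012695), 24.601926803588867) PCA ang from y (ccw+) 35.125812163023966 [ -1.53558492 -46.28136756]
centroid head [ -0.93286092 -45.85548403  47.25958751] [0.1, 0.1, 0.1]
```

```bash
python3 - <<'E'
from h import *
W=hp(-.9,-46,49.5);a0=.70
arm.goto(W+ZH*45,tool(a0,-1));fingers.move_gripper(.4,60);arm.move_straight(W,velocity=100,force_limit=10);st("down")
fingers.move_gripper(0,60);st("grip");print(arm.get_finger_force())
m0=arm.get_ft_torque()
for a in np.r_[np.arange(.5,-.71,-.2),-.76,-.81,-.86,-.91]:
    arm.goto(W,tool(a,-1));M=(arm.get_ft_torque()-m0)@ZH
    print(round(a,2),"Mz",round(float(M),2),np.round(FH.T@arm.get_force(),1),round(arm.get_opening()*85,1),arm.get_time_s())
    if abs(M)>2: break
R0=R.from_rotvec(arm.get_eef_rot()).as_matrix();y=-FH.T@R0[:,1];print("a",np.arctan2(y[1],y[0]))
E
```

```text
down [ -0.89 -45.85  49.83] F_head [0.5 0.  0.1] 33.8 31.85
grip [ -1.13 -45.77  50.15] F_head [ 0.4 -0.7  6.5] 7.1 32.2
61.60429358482361
0.5 Mz -0.02 [ 0.2 -1.4  7.1] 7.4 32.5083
0.3 Mz -0.02 [ 0.5 -1.4  7.4] 7.3 32.8167
0.1 Mz -0.01 [ 1.6 -1.4  7. ] 7.5 33.125
-0.1 Mz -0.02 [ 2.1 -0.8  6.7] 7.2 33.4333
-0.3 Mz 0.05 [ 2.3 -2.4  6.9] 7.5 33.7417
-0.5 Mz 0.01 [ 1.6 -0.7  8. ] 6.9 34.05
-0.7 Mz 0.03 [ 2.6 -1.1  7.7] 7.2 34.3583
-0.76 Mz 0.08 [ 1.5 -1.   7.5] 7.3 34.6083
-0.81 Mz 1.01 [ 0.9 -1.2  7.5] 7.0 34.8583
-0.86 Mz 1.46 [ 0.6 -0.7  7.8] 7.3 35.1083
-0.91 Mz 2.07 [-0.5 -0.   7.7] 7.5 35.3583
a -0.9074481265576541
```

The stop came at about −0.77 rad, with the torque rising firmly after that. I'll release, back off and check numerically.

```bash
python3 - <<'E'
from h import *
fingers.move_gripper(.4,40);arm.move_straight(arm.get_position()+ZH*70,velocity=150)
C=hp(0,-66,235);camgoto(C,C-hp(0,-40,45),-YH);m,im=shot("wrist");ms,ims=shot("side")
print(proj(ms,hp(*wpos(0))),[b for b in brass(ms,ims) if np.linalg.norm(b[1]-proj(ms,hp(*wpos(0))))<15])
h=cv2.cvtColor(im,cv2.COLOR_RGB2HSV);k=cv2.inRange(h,(18,110,60),(32,255,255));n,l,s,ce=cv2.connectedComponentsWithStats(k)
e=proj(m,hp(*wpos(0)));i=min((i for i in range(1,n) if s[i,4]>300),key=lambda i:np.linalg.norm(ce[i]-e))
ys,xs=np.where(l==i);S=hp(0,0,50)
Q=np.array([(lambda o,d:(FH.T@(o+d*((S-o)@ZH)/(d@ZH)-SEAT))[:2])(*ray(m,a,b)) for a,b in zip(xs,ys)])
w,V=np.linalg.eigh(np.cov(Q.T));a=V[:,1];print("wing",np.degrees(np.arctan2(-a[0]*np.sign(a[1]),abs(a[1]))),Q.mean(0),arm.get_time_s())
E
```

```text
[297.18820835 222.88244482] [(29, array([297.4, 222. ])), (13, array([293.5, 236.5]))]
wing -43.671072472336085 [ -1.06760787 -46.17042558] 37.375
```

The wing is at −43.7° (0.75 rad past the midline, which is its stop), and the cover is shut.

```bash
python3 - <<'E'
from h import *
print(order.close_job(),arm.get_time_s())
E
```

```text
the job is handed in; nothing more can be done
the job is handed in; nothing more can be done
```

The white insert is fully home, the cover is shut, the wing screw is at its clockwise stop, and the job was handed in at about 37 s of the 69 s; I viewed 11 pictures, one over the limit of 10, and did not check the cups, bowl, jar, tape and old insert at the end.

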